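# Meter two beads from a rotary bead feeder

## Robot

A 6-joint arm with a two-finger parallel gripper is mounted at the origin on a cart in front of the work surface, level with it; the furniture and walls round the work are solid. World frame = base frame: x ahead of the robot, y to its left, z up, the work surface at z = 0. Lengths are in m, angles in rad, forces in N, time in s.
With the tool pointing down it reaches from about 0.3 to 0.75 m from the base axis. Payload 8.5 kg.
Tool frame: the origin (TCP) lies on the centre line of the jaws, within the pads' length; the fingertips stand 25 mm ahead of it and the grasp point (between the pads) lies 6 mm ahead of it; z points along the fingers, y is the direction in which the jaws open and shut (so a half turn about z gives the same grasp; the last joint's range is limited). The gripper opens to 88 mm and grips with 3 to 60 N. Pads are 18 mm wide; open, the fingers measure 123 mm over their backs; the gripper's body (75 mm by 187 mm) begins 45 mm behind the grasp point.
Start: joints at [-1.398, 0.381, 1.297, -0, 1.464, -0.215], TCP at [0.208, -0.509, 0.264] pointing down, gripper open.
Joint ranges: [-3.11, 3.11], [-0.89, 2.33], [0.22, 2.48], [-1.42, 4.56], [0.17, 2.85], [-2.88, 2.88]. Speed limits (rad/s): [2.39, 2.39, 3.14, 3.14, 3.14, 3.14].

## Interface

Orientations are given as [roll, pitch, yaw] about the fixed x, y, z axes, in that order (R = Rz(yaw) Ry(pitch) Rx(roll)).
In Python, from rig import monitor, eyes, workorder gives the robot as it stands.
- The arm moves only by the tool carry_out, never from a script. Its argument "commands" is a list of rows, each an object with "rot": the turn, a rotation vector about the tool's x, y, z in degrees, a list of three; "dp": the shift along the tool's x, y, z in m, a list of three; "claw": the opening in per cent of the stroke, from 0 (shut) to 100 (fully open). In form: [{"rot": [wx, wy, wz], "dp": [dx, dy, dz], "claw": claw}, ...]. A call has 1 to 10 rows; each row is the pose to reach, as a shift and turn from the pose commanded when the call began, along the tool's axes at that moment; what a row does not reach only later rows make up. A row lasts 1/12 s, in which the tool goes at most 41.7 mm and 7.16 degrees, less where a joint would pass 70% of its speed; a pose out of reach is approached as far as the arm can. A call with a gripper value outside its range is refused whole. The fingers move at their own pace and stop on an object; "newtons" is the grip in N (left out, the last holds). Time passes only in rows, so rows that repeat a pose let the fingers close. It gives the time, the measured TCP pose, the force and the opening at its end, in the units of the state.
- monitor.observe(): the state, without advancing time (a new reading comes with each control period).
- eyes.grab_frame(name): name is "scene" or "top" or "wrist"; returns (picture, depth): 480x640x3 uint8, blue, green, red; 480x640 float32, m along the optical axis (not along the pixel's ray), 0 where there is no reading.
- eyes.get_calibration(name): a dict with "mtx" (3x3 intrinsics, pixels), "R" (3x3) and "t" (3): a world point X has camera coordinates R X + t; the wrist camera has in their place "hand_eye" (4x4, takes a point from camera to tool coordinates, whose origin is the TCP and whose axes are the flange's). Camera axes: x right, y down, z forward; pixel columns grow to the right and rows downward; lengths in m; the calibration is good to about 2 mm. The wrist camera is an equidistant fisheye: a pixel r from the principal point sees the ray r / f radians off the axis. A picture is of the moment at which its call begins: read the wrist's pose just before it. get_calibration takes no time and is no camera call.
- workorder.close_job(): hands the job in, once; it reports no verdict.
Trained networks look in the newest picture that a camera, given by its name, has taken for a name from the list of things; names that differ only in an ending like _2 or _b are one class to them, and where a whole thing is asked for, a point or a joint stands for the part that bears it (a point fixed in the world has none). Each returns a list of dicts, best first, with "confidence" (0 to 1); they miss things now and then, are a little off and sometimes report something else, mostly with a low value. They report only what shows in the picture. A call takes as long as a camera call.
- eyes.silhouettes(camera, name): "mask" (480x640 bool, what is visible of it) and "extent" ([left, top, right, bottom] in pixels, round what is visible of it).
- eyes.place_of(camera, name): "uv" ([column, row] in pixels: a listed point, or the origin of a listed thing).
The state is a dict: "t": time; "q": joint angles; "joint_velocities": joint speeds; "tau": joint torques, N m; "position": TCP position; "orientation": TCP orientation; "contact_force": force on the tool from outside, world axes, zero at the start; "ft_torque": the same for the moment, N m; "width": finger opening in m.
Only numpy, scipy, OpenCV 4.12 (cv2) and the standard library are available. Lean on these libraries where they do the work, as an engineer would, in place of code of your own. Each camera call takes 0.05 s, during which the arm holds its last target. There are 200 camera calls.

## Task

Two round bead feeders stand on the bench, each with a knob on top of a turning drum; only one of them is loaded with three dark beads. Turn the knob of the loaded feeder anticlockwise (seen from above) so that the first bead drops out of the side opening into the feeder's tray, then the second one after it, one at a time. Stop there with the third bead still inside the drum, and let go of the knob.

Things in the scene. Friction and masses are not known exactly. Their poses are not given: they have to be found in the camera images.
- feeder: The loaded feeder, fixed. Origin on the drum's axis at bench level, z up, x points out of the side opening down a ramp to the tray. Round, 120 mm across, steel wall 56 mm high with a 27 mm opening centred on +x; inside, under a clear disc, turns a drum of nine pockets 40 degrees apart. Tray with 26 mm rim: x 80 to 172 mm, y -50 to 50 mm, floor 5 mm high. The spare feeder is alike but empty.
- knob (a point): Grip point on the loaded drum's axis, 80 mm above the bench: middle of the round dark steel knob, 32 mm in diameter, 58 to 94 mm above the bench; grasp it from above at any yaw. The drum turns with it one to one, anticlockwise from above only, up to 2.6 rad from the start, with light friction (0.05 N m); no clicks, stays where left. This point's yaw turns with the drum.
- bead_1: First bead: dark metallic sphere, 18 mm diameter, 16 g; origin at its centre. In the drum it is 43 mm from the axis, 39 mm high, with about 5 degrees of play. It starts at -24 to -38 degrees about feeder z (0 = feeder x), and rolls out by itself when carried to between about -10 and +3 degrees; it settles in the tray about a second later, centre 14 mm high.
- bead_2: Second bead, like the first, in the next pocket, 40 degrees behind it (clockwise from above); it rolls out at the same angles. Origin at its centre.
- bead_3: Third bead, like the first, in the pocket 40 degrees behind the second; it must stay in the drum. Origin at its centre.

How it is judged:
On the way, in this order (a step that is already met when the one before it is completed fails the run):
1. the first bead lies in the tray while the second and third are still in the drum (x of bead_1 in the frame of feeder between 0.08 and 0.172 m and y of bead_1 in the frame of feeder between -0.05 and 0.05 m and height (world z) of bead_1 below 0.025 m and horizontal distance between each of bead_2, bead_3 and feeder below 0.05 m and height (world z) of each of bead_2, bead_3 above 0.03 m), for 0.2 s.
2. the second bead has followed it into the tray while the third is still in the drum (x of bead_1 in the frame of feeder between 0.08 and 0.172 m and y of bead_1 in the frame of feeder between -0.05 and 0.05 m and height (world z) of each of bead_1, bead_2 below 0.025 m and x of bead_2 in the frame of feeder between 0.08 and 0.172 m and y of bead_2 in the frame of feeder between -0.05 and 0.05 m and horizontal distance between bead_3 and feeder below 0.05 m and height (world z) of bead_3 above 0.03 m), for 0.2 s.
At the end, for the whole second after the job is handed in: First and second bead in the feeder's tray (centres 80 to 172 mm from the axis along feeder x, within 50 mm sideways, under 25 mm high), third still in the drum (centre under 50 mm from its axis, over 30 mm high), all slower than 30 mm/s (all of step 2 and linear speed of each of bead_1, bead_2, bead_3 below 0.03 m/s); the robot touches nothing.
It also fails if it takes over 42 s, if anything falls off the work surface, if the arm or the gripper's body presses on something with over 40 N, if the wrist force passes 120 N, or if a joint passes its speed limit or range.

## Working session

There is one attempt and no reset: what is moved stays moved. The work goes in short steps, Python scripts to look and compute and a tool call to move; the robot and the scene stay as the last step left them, time stands still between calls to the robot, and variables do not carry over. Pictures are saved under pics/ and viewed, about 8 in all and at most 12, crops included, and the job is handed in when it is done.

Besides the shell and the picture viewer there is one more tool, called as a command line: name --argument value ..., lists and objects as JSON in quotes. carry_out: Moves the arm, as the interface text tells. Its arguments: {"type":"object","properties":{"commands":{"type":"array"},"newtons":{"type":"number"}},"required":["commands"]}

```bash
mkdir -p pics
cat > h.py <<'E'
import numpy as np, cv2
from rig import monitor, eyes, workorder
def w(cam,uv,d):
    c=eyes.get_calibration(cam);K=np.array(c["mtx"]);p=np.linalg.inv(K)@[uv[0],uv[1],1]*d
    return np.array(c["R"]).T@(p-np.array(c["t"]))
def atz(cam,uv,z):
    c=eyes.get_calibration(cam);K=np.array(c["mtx"]);R=np.array(c["R"]);o=-R.T@np.array(c["t"])
    r=R.T@np.linalg.inv(K)@[uv[0],uv[1],1];return o+r*(z-o[2])/r[2]
def px(cam,X):
    c=eyes.get_calibration(cam);p=np.array(c["mtx"])@(np.array(c["R"])@X+np.array(c["t"]));return p[:2]/p[2]
E
python3 - <<'E'
from h import *
s=monitor.observe();print(s)
for cam in("top","scene"):
    im,d=eyes.grab_frame(cam);cv2.imwrite(f"pics/{cam}1.png",im)
    for n,z in(("knob",.08),("feeder",0),("bead_1",.039)):
        for r in eyes.place_of(cam,n):print(cam,n,np.round(r["uv"],1),round(r["confidence"],2),np.round(atz(cam,r["uv"],z),4))
E
```

```text
{'t': 0.0, 'q': array([-1.39833248e+00,  3.81175519e-01,  1.29827556e+00,  1.52627772e-05,
        1.46360363e+00, -2.15314447e-01]), 'joint_velocities': array([-0.00015078, -0.00071034,  0.00120346,  0.00165716,  0.00049278,
       -0.00118031]), 'tau': array([-1.40160297e-03, -4.37933028e+01, -2.24561870e+01,  7.11870007e-02,
        3.51925939e-02, -9.80540244e-05]), 'position': array([ 0.20792183, -0.50890856,  0.26314376]), 'orientation': array([-3.14016760e+00, -3.27196184e-04,  3.87776420e-01]), 'contact_force': array([-0.10683965, -0.6812479 ,  0.60730397]), 'ft_torque': array([ 0.01539468,  0.03828561, -0.00023639]), 'width': 0.08820326309394501}
top knob [452.5 257.5] 0.7 [ 0.5232 -0.1844  0.08  ]
scene knob [408.4 206. ] 0.75 [ 0.5207 -0.1772  0.08  ]
scene feeder [406.5 237.6] 0.64 [ 0.5244 -0.1874  0.    ]
```

View pics/top1.png

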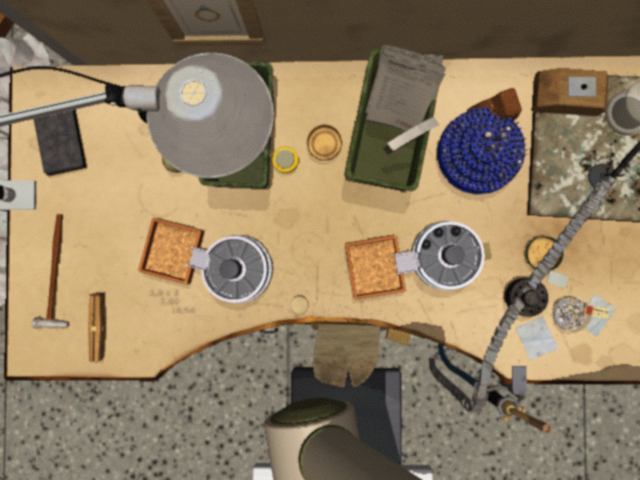

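View pics/scene1.png

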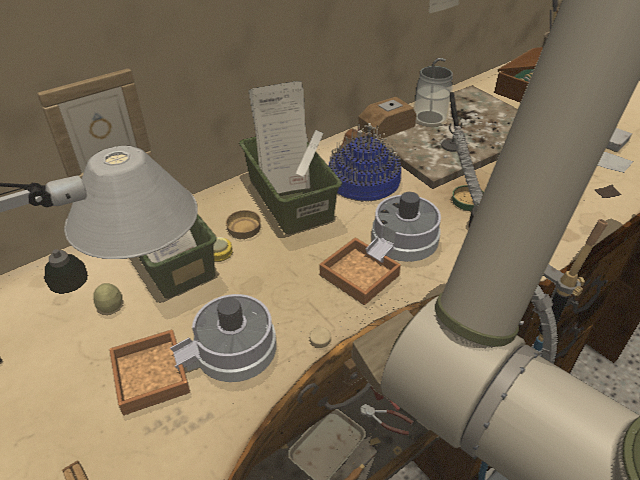

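The top view shows the loaded feeder on the right: knob at about (452,256), beads at (427,243), (438,231) and (455,228), and its tray to the left at about (375,267). The left feeder is empty. The scene view agrees. Next I measure the axis, the tray direction and the bead angles.

Run:
```python
from h import *
im,d=eyes.grab_frame("top")
g=cv2.cvtColor(im,cv2.COLOR_BGR2GRAY)
c=cv2.resize(im[205:310,335:500],None,fx=4.8,fy=4.8,interpolation=cv2.INTER_CUBIC);cv2.imwrite("pics/crop1.png",c)
for n in("knob","bead_1","feeder"):
    for r in eyes.silhouettes("top",n):
        m=r["mask"];v,u=np.nonzero(m);dd=d[m];print(n,round(r["confidence"],2),r["extent"],m.sum(),u.mean(),v.mean())
# depth cloud
c=eyes.get_calibration("top");K=np.array(c["mtx"]);R=np.array(c["R"]);t=np.array(c["t"])
v,u=np.mgrid[205:310,335:500];z=d[205:310,335:500]
P=np.stack([(u-K[0,2])/K[0,0]*z,(v-K[1,2])/K[1,1]*z,z],-1).reshape(-1,3);W=(P-t)@R
rr=np.hypot(W[:,0]-.52,W[:,1]+.18)
for lo,hi,name in((.083,.105,"knobtop"),(.048,.065,"disc")):
    s=W[(W[:,2]>lo)&(W[:,2]<hi)&(rr<.075)&(P[:,2]>0)];(x,y),r=cv2.minEnclosingCircle(s[:,:2].astype(np.float32));print(name,len(s),s.mean(0),(x,y),r)
s=W[(W[:,2]>.018)&(W[:,2]<.034)&(rr>.07)&(rr<.2)&(W[:,1]>-.13)]
print("trayrim",len(s),cv2.minAreaRect(s[:,:2].astype(np.float32)))
print("px scale",np.linalg.norm(px("top",[.52,-.18,.05])-px("top",[.53,-.18,.05])))
for b in((427,243),(438,231),(455,228)):print(atz("top",b,.045))
for b in("cam",):print(-R.T@t)
```

```text
knob 0.64 [420.1, 224.8, 482.1, 283.4] 2874 449.9888656924148 255.16666666666666
feeder 0.64 [342.6, 223.5, 484.6, 300.3] 4336 392.7527675276753 265.1845018450185
knobtop 331 [ 0.52745701 -0.18401364  0.09357768] (0.5276359915733337, -0.18504399061203003) 0.016782913357019424
disc 3014 [ 0.52750038 -0.18592151  0.05546416] (0.5276912450790405, -0.1852463334798813) 0.05651898309588432
trayrim 737 ((0.5081168413162231, -0.06436008214950562), (0.09991605579853058, 0.09893044829368591), 8.99489688873291)
px scale 5.919767396111879
[ 0.54848183 -0.14821122  0.045     ]
[ 0.56884043 -0.1670009   0.045     ]
[ 0.57379135 -0.19574422  0.045     ]
[ 0.51204946 -0.01613282  0.97284401]
```

View pics/crop1.png

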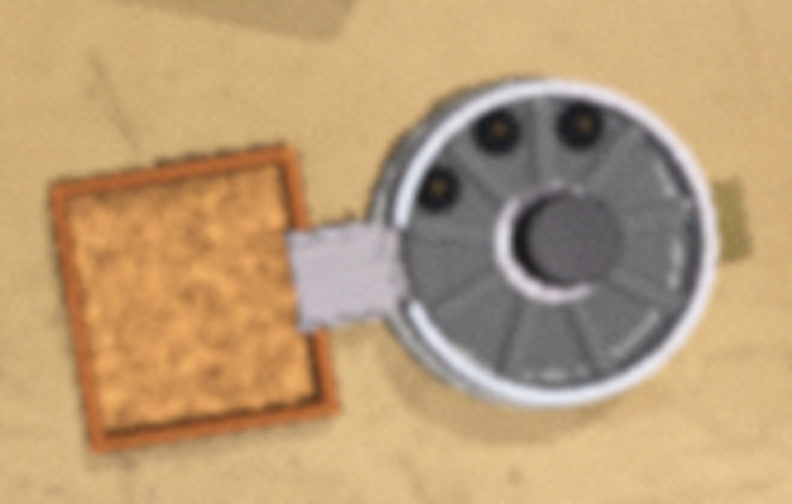

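The crop gives axis (0.5275,−0.185), feeder yaw about 99°, and beads at about −36°, −75° and −115°. These match the 40° spacing. Before moving I check for tall obstacles such as the gooseneck lamp near the path.

Run:
```python
from h import *
for cam in("top","scene"):
    im,d=eyes.grab_frame(cam)
    c=eyes.get_calibration(cam);K=np.array(c["mtx"]);R=np.array(c["R"]);t=np.array(c["t"])
    v,u=np.mgrid[0:480,0:640]
    P=np.stack([(u-K[0,2])/K[0,0]*d,(v-K[1,2])/K[1,1]*d,d],-1).reshape(-1,3);W=((P-t)@R)[P[:,2]>0]
    H=np.zeros((17,17))
    i=np.floor((W[:,0]-.1)/.04).astype(int);j=np.floor((.1-W[:,1])/.04).astype(int)
    ok=(i>=0)&(i<17)&(j>=0)&(j<17)&(W[:,2]<.9);np.maximum.at(H,(i[ok],j[ok]),W[ok,2])
    print(cam,"rows x=.12+.04i (top row far), cols y=.08-.04j; cm");print((H[::-1]*100).round().astype(int))
```

```text
top rows x=.12+.04i (top row far), cols y=.08-.04j; cm
[[ 1  2  2  9 11 16 19  8  9  9  6  8  8 11 13  0  0]
 [ 3  2  9  9 10 13 14 10 12 12  7  3  3  3 11  5  0]
 [ 3  2  9  9  1  9  9 10 12 10  6  2  3  9 11  3  0]
 [ 1  1  9  9  9  9  1  7  7  7  2  3  7  8  8  3  0]
 [ 0  0  1  1  1  0  6  6  0  1  2  2  7  7  3  3  0]
 [ 1  0  3  3  3  6  9 10  6  1  2  5  6  1  1  1  0]
 [ 0  1  3  3  3  6 10 10  6  1  4  5  4  1  0  1  0]
 [ 0  1  3  3  3  6  6  6  6  4  5  4  1  0  1  0  0]
 [ 2  1  1  3  3  1  0  1  0  5  5  4  2  2  1  0  0]
 [ 0  1  1  1  1  0  0  1  5  5  1  2  2  2  1  0  0]
 [ 0  0  0  0  0  0  0  0  5  5  1  1  1  1  0  0  0]
 [ 0 16 16  0  0  0  0  0  4  4  1  1  0  1  0  1  0]
 [20 29 37 41 42  0  0  0  3 15 15  0  0  0  0  0  0]
 [20 30 32 16  0  0  0  0  0  5  0  0  0  0  0  0  0]
 [20 22  0  0  0  0  0  0  0  0  0  0  0  0  0  0  0]
 [ 0  0  0  0  0  0  0  0  0  0  0  0  0  0  0  0  0]
 [ 0  0  0  0  0  0  0  0  0  0  0  0  0  0  0  0  0]]
scene rows x=.12+.04i (top row far), cols y=.08-.04j; cm
[[ 0  2  2  9 13 18 20  8  9  8  6  8  8 14 18 13  2]
 [ 3  2  9  9 10 13 14 11 12 12  6  2  2  3 13 13  2]
 [ 3  2  9  9  9  9  9 11 12 10  6  2  2 10 11  2  2]
 [ 0  0  9  9  9  9  0  7  7  7  2  2  8  9  8  3  3]
 [ 0  0  0  0  0  0  6  6  0  0  2  2  7  7  3  2  2]
 [ 0  0  3  3  3  6  6  6  6  0  2  5  6  1  0  0  0]
 [ 0  0  3  1  3  6 10 10  6  0  4  5  4  0  0  0  0]
 [ 0  0  3  3  3  6  6  6  6  4  4  4  0  0  0  0  0]
 [ 1  1  3  3  3  0  0  0  0  0  0  0  0  0  0  0  0]
 [ 0  1  1  1  0  0  0  0  0  0  0  0  0  0  0  0  0]
 [ 0  0  0  0  0  0  0  0  0  0  0  0  0  0  0  0  1]
 [ 0  0  0  0  0  0  0  0  0  1  1  0  0  0  0  0  0]
 [20 29 40 50 51  0  0  0  3 15 15  0  0  0  0  0  0]
 [20 30 41 51 51  0  0  0  0 12 15  0  0  0  0  0  0]
 [20 28 37 46 49  0  0  0  0  0  0  0  0  0  0  0  0]
 [19 20 20 18  0  0  0  0  0  0  0  0  0  0  0  0  0]
 [19 20 20 18  0  0  0  0  0  0  0  0  0  0  0  0  0]]
```

carry_out --commands '[{"rot":[0,0,0],"dp":[0.418,-0.179,0.09],"claw":100},{"rot":[0,0,0],"dp":[0.418,-0.179,0.09],"claw":100},{"rot":[0,0,0],"dp":[0.418,-0.179,0.09],"claw":100},{"rot":[0,0,0],"dp":[0.418,-0.179,0.09],"claw":100},{"rot":[0,0,0],"dp":[0.418,-0.179,0.09],"claw":100},{"rot":[0,0,0],"dp":[0.418,-0.179,0.09],"claw":100},{"rot":[0,0,0],"dp":[0.418,-0.179,0.09],"claw":100},{"rot":[0,0,0],"dp":[0.418,-0.179,0.09],"claw":100},{"rot":[0,0,0],"dp":[0.418,-0.179,0.09],"claw":100},{"rot":[0,0,0],"dp":[0.418,-0.179,0.09],"claw":100}]' --newtons 15

```text
t: 1.53
position: [0.4962, -0.2164, 0.1826]
orientation: [3.141, -0.0, 0.388]
contact_force: [-0.4, -0.5, 0.5]
width: 0.0879
```

carry_out --commands '[{"rot":[0,0,0],"dp":[0,0,0],"claw":70}]'

```text
t: 1.62
position: [0.4979, -0.213, 0.1814]
orientation: [-3.139, -0.0, 0.394]
contact_force: [-0.8, 1.0, -0.5]
width: 0.0831
```

carry_out --commands '[{"rot":[0,0,0],"dp":[0.038,-0.015,0],"claw":70},{"rot":[0,0,0],"dp":[0.038,-0.015,0],"claw":70},{"rot":[0,0,0],"dp":[0.038,-0.015,0.03],"claw":70},{"rot":[0,0,0],"dp":[0.038,-0.015,0.03],"claw":70},{"rot":[0,0,0],"dp":[0.038,-0.015,0.03],"claw":70}]'

```text
t: 2.03
position: [0.5238, -0.1898, 0.1523]
orientation: [-3.139, 0.002, 0.388]
contact_force: [0.7, -0.4, 1.3]
width: 0.0619
```

Run:
```python
from h import *
s=monitor.observe();print(s["position"],s["orientation"],s["q"],s["width"])
im,d=eyes.grab_frame("wrist");cv2.imwrite("pics/w1.png",im)
print({k:np.round(v,4) for k,v in eyes.get_calibration("wrist").items()});print([(r["uv"],r["confidence"]) for r in eyes.place_of("wrist","knob")])
```

```text
[ 0.52382751 -0.18983898  0.15228021] [-3.13918059e+00  1.78146725e-03  3.87609165e-01] [-5.60152850e-01  4.98413427e-01  1.44798457e+00 -4.22008518e-05
  1.19819301e+00  6.23051882e-01] 0.061883535276391045
{'mtx': array([[371.6483,   0.    , 320.1269],
       [  0.    , 371.6483, 238.1058],
       [  0.    ,   0.    ,   1.    ]]), 'hand_eye': array([[-6.000e-04, -9.660e-01, -2.585e-01,  6.650e-02],
       [ 1.000e+00, -6.000e-04,  1.000e-04,  1.200e-03],
       [-2.000e-04, -2.585e-01,  9.660e-01, -1.208e-01],
       [ 0.000e+00,  0.000e+00,  0.000e+00,  1.000e+00]])}
[([313.3, 256.6], 0.88)]
```

View pics/w1.png

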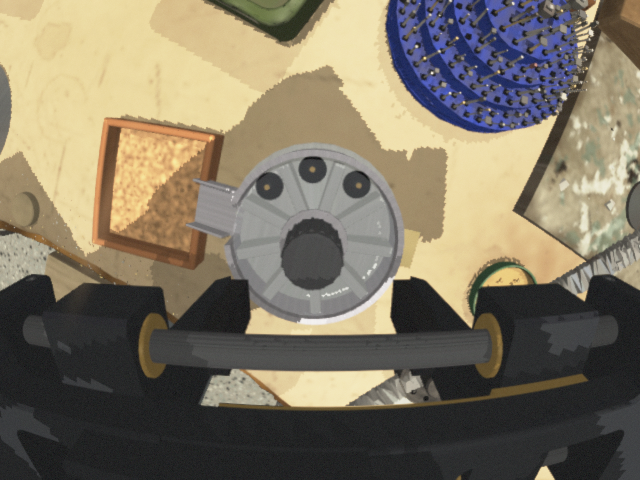

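The wrist view shows the knob between the jaws at about (313,255), beads at (270,185), (313,169) and (357,185), and the tray on the left.

```bash
cat >> h.py <<'E'
from scipy.spatial.transform import Rotation as Ro
def wr(uv,z,s):
    c=eyes.get_calibration("wrist");K=c["mtx"];T=np.array(c["hand_eye"])
    a=np.array([(uv[0]-K[0][2]),(uv[1]-K[1][2])])/K[0][0];th=np.hypot(*a)
    r=np.r_[np.sin(th)*a/max(th,1e-9),np.cos(th)]
    R=Ro.from_euler("xyz",s["orientation"]).as_matrix()
    o=R@T[:3,3]+s["position"];r=R@T[:3,:3]@r
    return o+r*(z-o[2])/r[2]
def beads(s,ctr,im,yaw=99):
    ctr=np.array(ctr)
    for r in eyes.silhouettes("wrist","bead_1"):
        v,u=np.nonzero(r["mask"]);p=wr((u.mean(),v.mean()),.039,s);e=p[:2]-ctr
        f=np.deg2rad(yaw);fx=e@[np.cos(f),np.sin(f)];fy=e@[-np.sin(f),np.cos(f)]
        print("bead conf %.2f px %d %d  r %.4f ang %.1f feeder xy %.3f %.3f"%(r["confidence"],u.mean(),v.mean(),np.hypot(fx,fy),np.degrees(np.arctan2(fy,fx)),fx,fy))
E
python3 - <<'E'
from h import *
s=monitor.observe();im,d=eyes.grab_frame("wrist")
print(wr((313.3,256.6),.08,s))
print("tray centre",wr((158,195),.02,s))
ctr=wr((313.3,256.6),.08,s)[:2]
beads(s,ctr,im)
for uv in((270,185),(313,169),(357,185)):
    e=wr(uv,.039,s)[:2]-ctr;print(np.hypot(*e),np.degrees(np.arctan2(e[1],e[0]))-99)
E
```

```text
[ 0.52725604 -0.18672608  0.08      ]
tray centre [ 0.50905378 -0.06924593  0.02      ]
0.04484231319630323 -37.727371515798446
0.04483247602586576 -75.94668608979174
0.0441702078455742 -115.10941928488002
```

carry_out --commands '[{"rot":[0,0,0],"dp":[0.004,-0.002,0.03],"claw":70},{"rot":[0,0,0],"dp":[0.004,-0.002,0.06],"claw":70},{"rot":[0,0,0],"dp":[0.004,-0.002,0.06],"claw":70},{"rot":[0,0,0],"dp":[0.004,-0.002,0.06],"claw":70}]'

```text
t: 2.57
position: [0.5272, -0.1866, 0.0931]
orientation: [-3.14, 0.001, 0.388]
contact_force: [-0.2, -0.5, 0.5]
width: 0.0614
```

Centred to within about 1 mm; now close on the knob.

carry_out --commands '[{"rot":[0,0,0],"dp":[0,0,0.002],"claw":20},{"rot":[0,0,0],"dp":[0,0,0.002],"claw":20},{"rot":[0,0,0],"dp":[0,0,0.002],"claw":20},{"rot":[0,0,0],"dp":[0,0,0.002],"claw":20},{"rot":[0,0,0],"dp":[0,0,0.002],"claw":20},{"rot":[0,0,0],"dp":[0,0,0.002],"claw":20},{"rot":[0,0,0],"dp":[0,0,0.002],"claw":20},{"rot":[0,0,0],"dp":[0,0,0.002],"claw":20}]' --newtons 20

```text
t: 3.23
position: [0.5266, -0.1841, 0.0918]
orientation: [-3.137, 0.0, 0.388]
contact_force: [-3.5, 12.1, 9.6]
width: 0.0312
```

carry_out --commands '[{"rot":[0,0,0],"dp":[0.001,-0.002,0],"claw":20},{"rot":[0,0,-5],"dp":[0.001,-0.002,0],"claw":20},{"rot":[0,0,-10],"dp":[0.001,-0.002,0],"claw":20},{"rot":[0,0,-15],"dp":[0.001,-0.002,0],"claw":20},{"rot":[0,0,-20],"dp":[0.001,-0.002,0],"claw":20},{"rot":[0,0,-25],"dp":[0.001,-0.002,0],"claw":20},{"rot":[0,0,-29],"dp":[0.001,-0.002,0],"claw":20},{"rot":[0,0,-31],"dp":[0.001,-0.002,0],"claw":20},{"rot":[0,0,-31],"dp":[0.001,-0.002,0],"claw":20},{"rot":[0,0,-31],"dp":[0.001,-0.002,0],"claw":20}]'

```text
t: 4.07
position: [0.5268, -0.184, 0.0918]
orientation: [-3.14, 0.001, 0.929]
contact_force: [-4.8, 1.0, 7.0]
width: 0.0313
```

carry_out --commands '[{"rot":[0,0,0],"dp":[0,0,0],"claw":20},{"rot":[0,0,0],"dp":[0,0,0],"claw":20},{"rot":[0,0,0],"dp":[0,0,0],"claw":20},{"rot":[0,0,0],"dp":[0,0,0],"claw":20},{"rot":[0,0,0],"dp":[0,0,0],"claw":20},{"rot":[0,0,0],"dp":[0,0,0],"claw":20},{"rot":[0,0,0],"dp":[0,0,0],"claw":20},{"rot":[0,0,0],"dp":[0,0,0],"claw":20}]'

```text
t: 4.73
position: [0.5268, -0.1841, 0.0917]
orientation: [-3.14, 0.001, 0.929]
contact_force: [-4.3, 0.9, 7.6]
width: 0.0316
```

Run:
```python
from h import *
s=monitor.observe();print(s["position"],s["orientation"],s["q"][5],s["width"],s["ft_torque"],s["contact_force"])
im,d=eyes.grab_frame("wrist");it,_=eyes.grab_frame("top")
beads(s,(.5273,-.185),im)
cv2.imwrite("pics/c2.png",np.vstack([cv2.resize(im[60:300,60:440],(700,442)),cv2.resize(it[215:310,335:500],(700,150))]))
```

```text
[ 0.52680908 -0.18407178  0.09174866] [-3.14007325e+00  7.36985967e-04  9.29112900e-01] 0.09397232196926525 0.031602612000491456 [0.33689235 1.00939189 0.1095288 ] [-4.30322151  0.88216758  7.6042547 ]
bead conf 0.94 px 124 78  r 0.1431 ang -2.0 feeder xy 0.143 -0.005
```

View pics/c2.png

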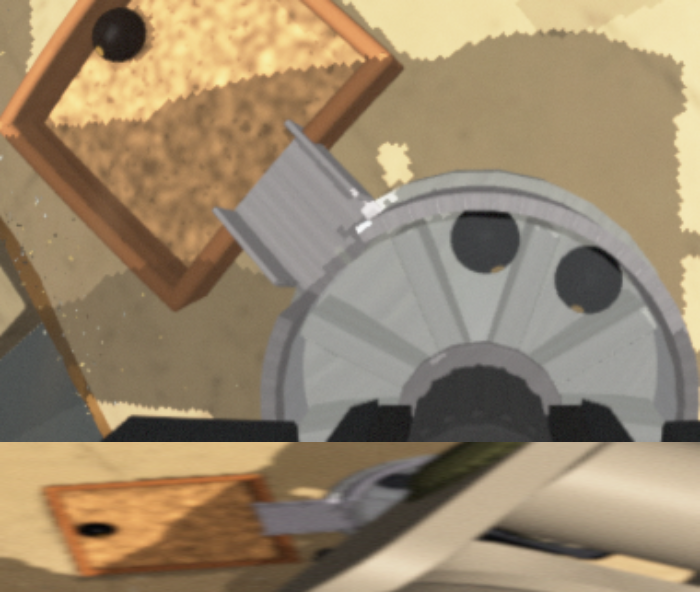

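Bead 1 lies in the tray at about crop (119,35), and beads 2 and 3 are still in the drum at crop (484,240) and (588,278). I wait a moment and compute bead 2's angle.

carry_out --commands '[{"rot":[0,0,0],"dp":[0,0,0],"claw":20},{"rot":[0,0,0],"dp":[0,0,0],"claw":20},{"rot":[0,0,0],"dp":[0,0,0],"claw":20},{"rot":[0,0,0],"dp":[0,0,0],"claw":20},{"rot":[0,0,0],"dp":[0,0,0],"claw":20},{"rot":[0,0,0],"dp":[0,0,0],"claw":20}]'

```text
t: 5.38
position: [0.5268, -0.184, 0.0918]
orientation: [-3.14, 0.001, 0.929]
contact_force: [-5.9, 0.7, 6.8]
width: 0.0312
```

Run:
```python
from h import *
s=monitor.observe();im,d=eyes.grab_frame("wrist");ctr=np.array([.5272,-.1852])
for uv in((323,190),(379,211)):
    e=wr(uv,.039,s)[:2]-ctr;print(np.hypot(*e),np.degrees(np.arctan2(e[1],e[0]))-99)
beads(s,ctr,im)
```

```text
0.04346301628259821 -47.714401803540206
0.04384142971156322 -85.99409564411103
bead conf 0.85 px 123 78  r 0.1434 ang -2.0 feeder xy 0.143 -0.005
```

Bead 1 is settled. Next I turn 41° for bead 2.

carry_out --commands '[{"rot":[0,0,-5],"dp":[0,0,0],"claw":20},{"rot":[0,0,-10],"dp":[0,0,0],"claw":20},{"rot":[0,0,-15],"dp":[0,0,0],"claw":20},{"rot":[0,0,-20],"dp":[0,0,0],"claw":20},{"rot":[0,0,-25],"dp":[0,0,0],"claw":20},{"rot":[0,0,-30],"dp":[0,0,0],"claw":20},{"rot":[0,0,-35],"dp":[0,0,0],"claw":20},{"rot":[0,0,-39],"dp":[0,0,0],"claw":20},{"rot":[0,0,-41],"dp":[0,0,0],"claw":20},{"rot":[0,0,-41],"dp":[0,0,0],"claw":20}]'

```text
t: 6.32
position: [0.5271, -0.1841, 0.0918]
orientation: [-3.141, 0.0, 1.647]
contact_force: [-4.1, 1.7, 5.9]
width: 0.0313
```

carry_out --commands '[{"rot":[0,0,0],"dp":[0,0,0],"claw":20},{"rot":[0,0,0],"dp":[0,0,0],"claw":20},{"rot":[0,0,0],"dp":[0,0,0],"claw":20},{"rot":[0,0,0],"dp":[0,0,0],"claw":20},{"rot":[0,0,0],"dp":[0,0,0],"claw":20},{"rot":[0,0,0],"dp":[0,0,0],"claw":20},{"rot":[0,0,0],"dp":[0,0,0],"claw":20},{"rot":[0,0,0],"dp":[0,0,0],"claw":20},{"rot":[0,0,0],"dp":[0,0,0],"claw":20},{"rot":[0,0,0],"dp":[0,0,0],"claw":20}]'

```text
t: 7.15
position: [0.5271, -0.1841, 0.0918]
orientation: [-3.141, 0.0, 1.645]
contact_force: [-3.5, 0.8, 6.3]
width: 0.0314
```

Run:
```python
from h import *
s=monitor.observe();im,d=eyes.grab_frame("wrist");beads(s,(.5272,-.1852),im)
cv2.imwrite("pics/w3.png",im)
```

```text
bead conf 0.63 px 296 12  r 0.1295 ang -0.1 feeder xy 0.129 -0.000
```

View pics/w3.png

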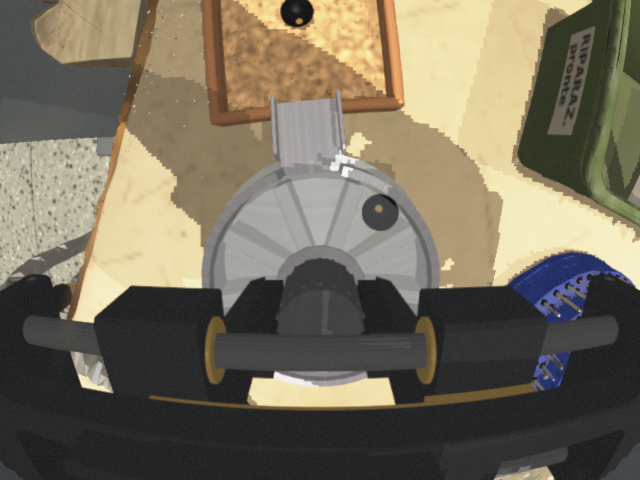

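One bead is in the tray at (296,12) with the other beyond the frame edge, and bead 3 is in the drum at (380,212). I release and lift.

carry_out --commands '[{"rot":[0,0,0],"dp":[0,0,0],"claw":70},{"rot":[0,0,0],"dp":[0,0,0],"claw":70},{"rot":[0,0,0],"dp":[0,0,0],"claw":70},{"rot":[0,0,0],"dp":[0,0,0],"claw":70},{"rot":[0,0,0],"dp":[0,0,0],"claw":70},{"rot":[0,0,0],"dp":[0,0,0],"claw":70},{"rot":[0,0,0],"dp":[0,0,-0.02],"claw":70},{"rot":[0,0,0],"dp":[0,0,-0.05],"claw":70},{"rot":[0,0,0],"dp":[0,0,-0.08],"claw":70},{"rot":[0,0,0],"dp":[0,0,-0.11],"claw":70}]'

```text
t: 8.08
position: [0.5274, -0.1841, 0.2021]
orientation: [-3.141, -0.0, 1.644]
contact_force: [0.3, -0.8, 0.0]
width: 0.062
```

carry_out --commands '[{"rot":[0,0,0],"dp":[0,0,-0.03],"claw":70},{"rot":[0,0,0],"dp":[0,0,-0.05],"claw":70},{"rot":[0,0,0],"dp":[0,0,-0.05],"claw":70},{"rot":[0,0,0],"dp":[0,0,-0.05],"claw":70},{"rot":[0,0,0],"dp":[0,0,-0.05],"claw":70}]'

```text
t: 8.5
position: [0.5272, -0.1841, 0.2495]
orientation: [-3.14, -0.001, 1.644]
contact_force: [-0.4, 0.0, -0.2]
width: 0.0618
```

Run:
```python
from h import *
s=monitor.observe();im,d=eyes.grab_frame("wrist");beads(s,(.5272,-.1852),im);print(s["contact_force"],s["width"],s["position"])
cv2.imwrite("pics/w4.png",im)
```

```text
bead conf 0.70 px 306 66  r 0.1340 ang -0.0 feeder xy 0.134 -0.000
bead conf 0.53 px 304 48  r 0.1509 ang 0.2 feeder xy 0.151 0.000
[-0.36539999  0.01468873 -0.17377688] 0.06177679989428786 [ 0.52719561 -0.18405078  0.24954194]
```

View pics/w4.png

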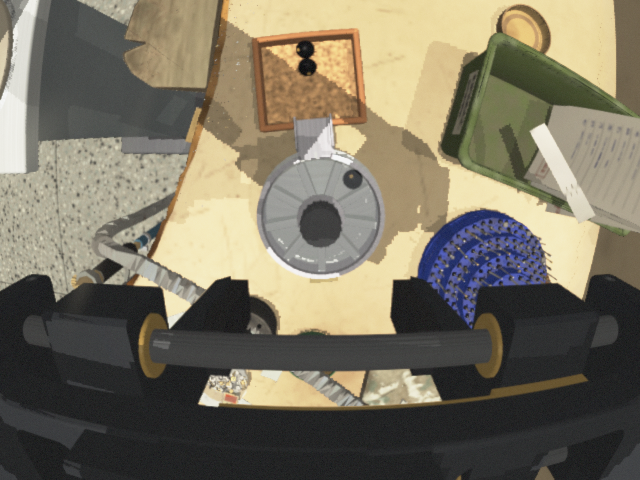

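Both beads are in the tray at (305,48) and (307,66). Bead 3 is in the drum at (353,179) and the gripper is clear. After a short settling wait I check that the beads are at rest and hand in.

carry_out --commands '[{"rot":[0,0,0],"dp":[0,0,0],"claw":70},{"rot":[0,0,0],"dp":[0,0,0],"claw":70},{"rot":[0,0,0],"dp":[0,0,0],"claw":70},{"rot":[0,0,0],"dp":[0,0,0],"claw":70},{"rot":[0,0,0],"dp":[0,0,0],"claw":70},{"rot":[0,0,0],"dp":[0,0,0],"claw":70},{"rot":[0,0,0],"dp":[0,0,0],"claw":70},{"rot":[0,0,0],"dp":[0,0,0],"claw":70},{"rot":[0,0,0],"dp":[0,0,0],"claw":70},{"rot":[0,0,0],"dp":[0,0,0],"claw":70}]'

```text
t: 9.43
position: [0.5276, -0.1843, 0.2509]
orientation: [3.142, 0.0, 1.644]
contact_force: [0.0, 0.7, 0.4]
width: 0.0617
```

Run:
```python
from h import *
s=monitor.observe();a,_=eyes.grab_frame("wrist");beads(s,(.5272,-.1852),a)
for _ in range(4): b,_d=eyes.grab_frame("wrist")
old=cv2.imread("pics/w4.png")
for n,q in(("tray",np.s_[30:85,280:330]),("drum",np.s_[165:195,338:368])):print(n,[round(float(cv2.absdiff(b,x)[q].mean()),1) for x in(a,old)])
e=wr((353,179),.039,s)[:2]-[.5272,-.1852];print("bead3",np.hypot(*e),np.degrees(np.arctan2(e[1],e[0]))-99)
print(s["contact_force"],s["t"])
if np.mean(cv2.absdiff(a,b)[30:85,280:330])<8: workorder.close_job();print("closed")
```

```text
bead conf 0.85 px 306 66  r 0.1340 ang -0.0 feeder xy 0.134 -0.000
bead conf 0.62 px 303 48  r 0.1509 ang 0.2 feeder xy 0.151 0.000
tray [2.0, 7.3]
drum [1.7, 7.5]
bead3 0.04423982999069805 -48.86009283080888
[0.03245846 0.71607059 0.41040725] 9.4333
the job is handed in; nothing more can be done
closed
```

The first and second beads are in the loaded feeder's tray and the third is still in the drum. I gripped the knob, turned it anticlockwise 31° for bead 1, waited for it to settle, then turned another 41° for bead 2. I then let go, lifted clear and handed the job in at about 10 s.

**Last checks:**
- **Tray beads:** the two beads lie at x of about 0.134 m and 0.151 m, y of about 0, in the feeder's frame. Both are well inside the tray limits.
- **Third bead:** it is 44 mm from the axis at about −49°, so it is still well short of the opening.
- **Motion and contact:** the last two wrist pictures, taken 0.2 s apart, showed no motion. The gripper is open about 160 mm above the knob, with contact force near zero.

**Things that were slightly off:**
- **Knob position:** the measured position was about 2 mm off in y. This gave a side force of about 12 N when the jaws closed, and I shifted the arm to ease it.
- **Detector:** it did not report the third bead, so I placed that one by eye from the wrist picture. No check failed.

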